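# Load a tube carrier and close the screw-top transport canister

### The arm

A 7-joint arm with a two-finger parallel gripper is mounted at the origin on the work surface. World frame = base frame: x ahead of the robot, y to its left, z up, the work surface at z = 0. Lengths are in m, angles in rad, forces in N, time in s.
With the tool pointing down it reaches from about 0.4 to 0.85 m from the base axis. Payload 4.5 kg.
Tool frame: the origin (TCP) lies on the centre line of the jaws, within the pads' length; the fingertips stand r.tip_extent ahead of it and the grasp point (between the pads) is the TCP (r.tip_extent is the distance from the TCP to the fingertips, in m); z points along the fingers, y is the line along which they close (so a half turn about z gives the same grasp; the last joint's range is limited). The gripper opens to 88 mm and grips with 3 to 60 N. Pads are 18 mm wide; open, the fingers measure 123 mm over their backs; the gripper's body (75 mm by 187 mm) begins 45 mm behind the grasp point.
Start: joints at [1.32, 0.689, -0.195, 1.565, 0.157, 0.902, -0.215], TCP at [0.176, -0.6, 0.258] pointing down, gripper open.
Joint ranges: [-3.01, 3.01], [-0.46, 2.08], [-1.47, 1.51], [0.13, 2.56], [-1, 4.14], [0.04, 2.09], [-2.66, 2.66]. Speed limits (rad/s): [2.57, 2.57, 3.14, 3.14, 3.14, 3.14, 3.14].

### API

Orientations are given as a unit quaternion [x, y, z, w].
In Python, from plant import sensors, vision, finish_job, r gives the robot as it stands. The module is installed in compiled form; this text tells all that it offers.
- The arm moves only by the tool step_arm, never from a script. Its argument "steps" is a list of rows, each a list of 2 entries, a list of its own where there are three numbers: the shift along the tool's x, y, z in cm, then the turn, a rotation vector about the tool's x, y, z in degrees. A call has 1 to 12 rows; each row shifts and turns the commanded pose from where the row before left it, along the tool's axes as they then stand; what a row does not reach is not made up. A row lasts 1/8 s, in which the tool goes at most 62.5 mm and 10.7 degrees, less where a joint would pass 70% of its speed; a pose out of reach is approached as far as the arm can. A call with a gripper value outside its range is refused whole. "claw" is the opening, from -1 (shut) to 1 (fully open), set as the call begins (left out, the last holds). The fingers move at their own pace and stop on an object; "grip_force" is the grip in N (left out, the last holds). Time passes only in rows, so rows that do not move let the fingers close. It gives the time, the measured TCP pose, the force, the opening and the grip force at its end, in the units of the state.
- sensors.get_state(): the state, without advancing time (a new reading comes with each control period).
- vision.snapshot(name): name is "scene" or "top"; returns a dict with "img" (400x640x3 uint8, red, green, blue), "fx", "fy", "cx", "cy" (pixels), "position" and "rotation" of the camera in the world. Camera axes: x right, y down, z forward; pixel columns grow to the right and rows downward; lengths in m; the calibration is good to about 2 mm. A picture is of the moment at which its call begins. There is no depth.
- finish_job(): hands the job in; it is judged then, once.
The state is a dict: "clock": time; "q": joint angles; "qd": joint speeds; "joint_torque": joint torques, N m; "tool_pos": TCP position; "eef_rot": TCP orientation; "contact_force": force on the tool from outside, world axes, zero at the start; "moment": the same for the moment, N m; "opening": opening from 0.0 (shut) to 1.0 (fully open); "finger_force": force on a finger pad.
Only numpy, scipy, OpenCV 4.12 (cv2) and the standard library are available. Lean on these libraries where they do the work, as an engineer would, in place of code of your own. Each camera call takes 0.05 s, during which the arm holds its last target. There are 200 camera calls.

### The job

Lower the tube carrier into the open canister, without dropping it, so that it stands upright on the floor, then close the canister with its blue screw lid. Set the lid level in the mouth, back it off anticlockwise (seen from above) until it drops into the thread start, and then run it in clockwise until its flange lies flat on the rim all round. Keep the carrier upright and leave the other things on the bench where they are.

Things in the scene. Friction and masses are not known exactly. Their poses are not given: they have to be found in the camera images.
- mouth (a point): Centre of the canister's round mouth at rim level, 115 mm above the bench; z up. The canister is a grey upright pot, 128 mm outside diameter, fixed in a square dark plate (170 mm wide, 12 mm thick) with four low black clamp blocks; it cannot turn. Bore 113 mm, flared to 122 mm in the top 6 mm; white thread ridges leave 99 mm free, from 6 to 30 mm below the rim.
- floor_in (a point): Centre of the canister's flat inner floor, 95 mm below mouth, 20 mm above the bench.
- thread (a point): On the canister's axis at thread-crest level, 9 mm below the rim. Right-hand thread, four equal starts 90 deg apart; their angle varies and is NOT given by any yaw. Going anticlockwise, each 90 deg has a 10 deg stop (3 mm above the crests), a 50 deg ridge with level crest, then a 30 deg open thread start. A lid turned clockwise while on the crests jams against the stops.
- lid_center (a point): Centre (half-way up) of the loose blue screw lid, right way up on the bench: 74 mm high, 0.3 kg, this point 37 mm above its underside; z up. From below: a hollow plug 94 mm across (bore 77, foot tapered to 86), 32 high; a flange 128 mm across, 8 mm thick; a grip bar. Height of this point above mouth: 23 mm with lugs on the stops, 20 on the crests, 10 once dropped into the starts, 5 when home.
- lid_bar (a point): Centre of the lid's orange grip bar: 90 mm long along x, 16 mm thick along y, 34 mm high, standing on the flange, 20 mm above lid_center. The lid drops and sinks by its own weight only if not clamped firmly: turn it with the fingers slightly open astride the bar (5 mm play will do), or let go to see whether it has dropped.
- lid_lugs (a point): On the lid's axis at the undersides of its four white lugs, 8 mm above the lid's underside. Lugs at 0, 90, 180, 270 deg from x, 109 mm across the tips, 12.5 mm wide, 5 mm high. Turned anticlockwise from any angle they drop within 80 deg, 10 mm down; soon after, the next stop blocks. From there 40 to 70 deg of clockwise turn brings the lid 5 mm down to home, where stops end the turn.
- carrier_center (a point): Centre (half-way up) of the loose tube carrier standing on the bench: 90 mm high, 0.16 kg, this point 45 mm above its underside; z up. A white disc 84 mm across, 9 mm thick, carries a ring (76 mm across) of six capped tubes, tops 40 mm above the underside; in the middle an upright green grip fin, 44 mm wide along x, 14 mm thick along y, reaching 90 mm above the underside.
- tipbox_blue: Bystander: pipette-tip box, blue base with green lid, 85 x 120 x 68 mm; origin at the centre of its underside.
- tipbox_yellow: Bystander: pipette-tip box, blue base with yellow lid, 85 x 120 x 68 mm; origin at the centre of its underside.
- reagent: Bystander: white reagent bottle, 64 mm across, 130 mm high; origin at the centre of its underside.
- amber_jar: Bystander: amber jar with black cap, 68 mm across, 85 mm high; origin at the centre of its underside.
- beaker: Bystander: glass beaker, 72 mm across, 90 mm high; origin at the centre of its underside.
- marker: Bystander: marker pen lying on the bench, 140 mm long along x, 15 mm thick; origin at its underside.
- label_tray: Bystander: small open red tray, 90 x 60 x 22 mm; origin at the centre of its underside.
Not all that is in view belongs to the job. What is shaped like the part that bears carrier_center but red is not meant.

How it is judged:
On the way, in this order (a step that is already met when the one before it is completed fails the run):
1. the tube carrier stands upright on the canister's floor, let go, with the lid still off (horizontal distance between carrier_center and mouth below 0.02 m and z of carrier_center in the frame of mouth below -0.047 m and angle between carrier_center's own z axis and vertical below 0.1 rad and contact force between the fingers and carrier below 0.1 N and horizontal distance between lid_center and mouth above 0.1 m), for 0.2 s.
2. the lid sits level in the mouth, dropped into the thread start but not yet home (horizontal distance between lid_center and mouth below 0.006 m and angle between lid_center's own z axis and vertical below 0.06 rad and z of lid_center in the frame of mouth between 0.0068 and 0.0125 m), for 0.1 s.
At the end, for the whole second after the job is handed in: The carrier stands upright on the canister's floor (within 20 mm of the middle, within 0.1 rad), and the lid is run in under the thread: level within 0.03 rad, centred within 6 mm, flange within 1.5 mm of lying on the rim, at rest (horizontal distance between carrier_center and mouth below 0.02 m and z of carrier_center in the frame of mouth below -0.047 m and angle between carrier_center's own z axis and vertical below 0.1 rad and horizontal distance between lid_center and mouth below 0.006 m and angle between lid_center's own z axis and vertical below 0.03 rad and z of lid_center in the frame of mouth below 0.0065 m and linear speed of lid below 0.01 m/s); the robot touches nothing.
It fails at once if the carrier is tipped more than 0.6 rad (angle between carrier_center's own z axis and vertical above 0.6 rad).
It fails at once if the carrier is dropped into the canister from a height (falls through the mouth faster than 0.8 m/s) (horizontal distance between carrier_center and mouth below 0.05 m and z of carrier_center in the frame of mouth below 0.02 m and linear speed of carrier above 0.8 m/s).
It fails at once if another thing on the bench is moved more than 40 mm (distance of any of tipbox_blue, tipbox_yellow, reagent, amber_jar, beaker, marker, label_tray from where it was at the start of the episode above 0.04 m).
It also fails if it takes over 72 s, if anything falls off the work surface, if the arm or the gripper's body presses on something with over 40 N, if the wrist force passes 120 N, or if a joint passes its speed limit or range.

## Working session

There is one attempt and no reset: what is moved stays moved. The work goes in short steps, Python scripts to look and compute and a tool call to move; the robot and the scene stay as the last step left them, time stands still between calls to the robot, and variables do not carry over. Pictures are saved under pics/ and viewed, at most 10 in all, crops included, and the job is handed in when it is done.

Besides the shell and the picture viewer there is one more tool, called after "Call:" by a JSON object that holds its "op" and its "data", one argument or row to a line. step_arm: Moves the arm, as the interface text tells. Its arguments: {"type":"object","properties":{"steps":{"type":"array"},"claw":{"type":"number"},"grip_force":{"type":"number"}},"required":["steps"]}

```bash
mkdir -p pics; cat > h.py <<'E'
import numpy as np, cv2
from plant import sensors, vision, finish_job, r
def snap(n,f=None):
    s=vision.snapshot(n)
    if f: cv2.imwrite('pics/'+f, s['img'][:,:,::-1])
    return s
def ray(s,u,v,z):
    d=np.array(s['rotation'])@np.array([(u-s['cx'])/s['fx'],(v-s['cy'])/s['fy'],1.])
    p=np.array(s['position']); return p+d*(z-p[2])/d[2]
def proj(s,P):
    c=np.array(s['rotation']).T@(np.array(P)-s['position']); return s['fx']*c[0]/c[2]+s['cx'],s['fy']*c[1]/c[2]+s['cy']
E
python3 - <<'E'
from h import *
for n in('top','scene'):
    s=snap(n,n+'0.png'); print(n,s['fx'],s['cx'],s['cy'],s['position'],np.round(s['rotation'],3).tolist())
st=sensors.get_state(); print(st,r.tip_extent)
E
```

```text
top 415.9953621148816 321.529470080049 205.72341445818242 [0.42213815 0.00945941 1.20727318] [-0.704, 0.707, -0.048, 0.034]
scene 472.703729862093 317.0464662552441 200.19760963819195 [ 1.38209373 -0.64648931  1.13658703] [0.832, 0.4, -0.171, -0.344]
{'clock': 0.1, 'q': array([ 1.31981346,  0.68990719, -0.19453094,  1.5661931 ,  0.15727878,
        0.90247242, -0.21507361]), 'qd': array([-0.00120406, -0.00194959,  0.00044936, -0.00371594,  0.0013954 ,
       -0.00166508,  0.00068011]), 'joint_torque': array([-2.53820530e-03, -5.28504574e+01, -1.27085600e+00, -1.53838295e+01,
       -5.25031658e-02,  1.95648005e-03,  4.74087790e-05]), 'tool_pos': array([ 0.17542403, -0.5993472 ,  0.25699855]), 'eef_rot': array([ 9.89872604e-01,  1.41956310e-01, -1.55531848e-04, -7.80543567e-04]), 'contact_force': array([-0.6717472 ,  0.03825133,  0.12641734]), 'moment': array([ 0.03238114, -0.01664646,  0.03473691]), 'finger_force': 0.0, 'opening': 1.0040249685469516} 0.019
```

View pics/top0.png

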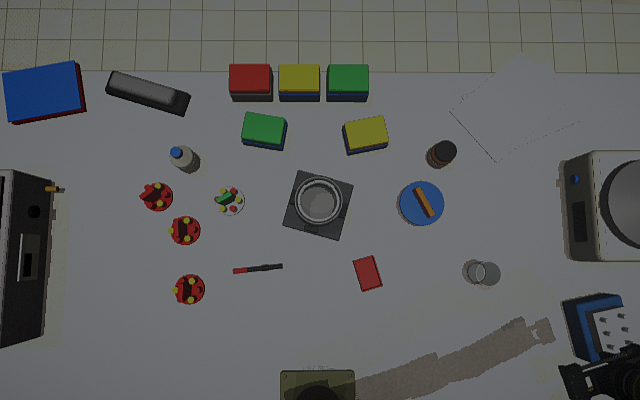

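View pics/scene0.png

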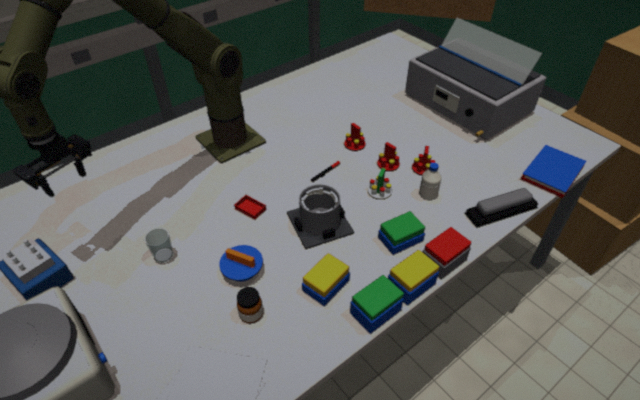

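Top view shows white disc with green fin at (229,200); red look-alikes at (156,196), (184,230), (189,289). The one at (229,200) fits because it is green and white. The canister is at (319,202) and the lid at (421,204) with its orange bar. The scene view agrees: carrier (380,185), canister (320,210), lid (241,264).

```bash
cat >> h.py <<'E'
def blob(s,lo,hi,box):
    x0,y0,x1,y1=box
    k=8; im=cv2.resize(s['img'][y0:y1,x0:x1],None,fx=k,fy=k,interpolation=cv2.INTER_CUBIC)
    m=cv2.inRange(cv2.cvtColor(im,cv2.COLOR_RGB2HSV),lo,hi)
    c=max(cv2.findContours(m,cv2.RETR_EXTERNAL,cv2.CHAIN_APPROX_NONE)[0],key=cv2.contourArea)
    return c[:,0,:].astype(np.float32)/k+np.array([x0-.44,y0-.44],np.float32)
def wpoly(s,c,z): return np.array([ray(s,u,v,z)[:2] for u,v in c],np.float32)
E
python3 - <<'E'
from h import *
t=snap('top'); e=snap('scene')
G=((40,110,35),(85,255,255));O=((5,130,70),(22,255,255));B=((98,130,40),(118,255,255))
for nm,s,bx in(('top',t,(205,180,255,225)),('scene',e,(360,160,400,205))):
    c=blob(s,*G,bx); print('fin',nm,c.min(0),c.max(0))
    if nm=='top':
        for z in(.09,.07): R=cv2.minAreaRect(wpoly(s,c,z)*1000); print(z,R)
for nm,s,bx in(('top',t,(390,175,455,235)),('scene',e,(210,235,275,295))):
    c=blob(s,*O,bx); print('bar',nm,cv2.minAreaRect(wpoly(s,c,.074)*1000))
    c=blob(s,*B,bx); print('lid',nm,cv2.minEnclosingCircle(wpoly(s,c,.040)*1000),cv2.fitEllipse(wpoly(s,c,.040)*1000))
a=cv2.resize(t['img'][160:250,180:460],(840,270),interpolation=2)
b=np.zeros((560,792,3),np.uint8)
p=cv2.resize(t['img'][177:227,204:254],(400,400),interpolation=2); q=cv2.resize(t['img'][177:227,294:344],(390,390),interpolation=2)
b[:400,:400]=p;b[:390,402:792]=q
cv2.imwrite('pics/c1.png',np.clip(b[:400,:,::-1]*1.7,0,255).astype(np.uint8))
# inner canister rim ellipse
g=cv2.cvtColor(t['img'],cv2.COLOR_RGB2HSV)
print(g[202,285:352].tolist())
E
```

```text
fin top [215.685 191.06 ] [231.81 202.81]Traceback (most recent call last):
  File "<stdin>", line 7, in <module>
  File "h.py", line 18, in wpoly
    def wpoly(s,c,z): return np.array([ray(s,u,v,z)[:2] for u,v in c],np.float32)
                                       ~~~^^^^^^^^^
  File "h.py", line 8, in ray
    d=np.array(s['rotation'])@np.array([(u-s['cx'])/s['fx'],(v-s['cy'])/s['fy'],1.])
      ~~~~~~~~~~~~~~~~~~~~~~~^~~~~~~~~~~~~~~~~~~~~~~~~~~~~~~~~~~~~~~~~~~~~~~~~~~~~~~
ValueError: matmul: Input operand 1 has a mismatch in its core dimension 0, with gufunc signature (n?,k),(k,m?)->(n?,m?) (size 3 is different from 4)
```

```bash
sed -i 's/^    s=vision.snapshot(n)/    s=vision.snapshot(n); s["quat"]=s["rotation"]; s["rotation"]=Rot.from_quat(s["rotation"]).as_matrix()/; 1a from scipy.spatial.transform import Rotation as Rot' h.py
python3 - <<'E'
from h import *
t=snap('top'); e=snap('scene')
print(t['rotation'].round(2).tolist(), proj(t,[0,0,0]),proj(e,[0,0,0]))
G=((40,110,35),(85,255,255));O=((5,130,70),(22,255,255));B=((98,130,40),(118,255,255))
for nm,s,bx in(('top',t,(205,180,255,225)),('scene',e,(360,160,400,205))):
    c=blob(s,*G,bx); print('fin',nm,c.min(0),c.max(0))
    if nm=='top':
        for z in(.09,.07): R=cv2.minAreaRect(wpoly(s,c,z)*1000); print(z,R)
for nm,s,bx in(('top',t,(390,175,455,235)),('scene',e,(210,235,275,295))):
    c=blob(s,*O,bx); print('bar',nm,cv2.minAreaRect(wpoly(s,c,.074)*1000))
    c=blob(s,*B,bx); print('lid',nm,cv2.minEnclosingCircle(wpoly(s,c,.040)*1000),cv2.fitEllipse(wpoly(s,c,.040)*1000))
p=cv2.resize(t['img'][177:227,204:254],(400,400),interpolation=2); q=cv2.resize(t['img'][177:227,294:344],(400,400),interpolation=2)
cv2.imwrite('pics/c1.png',np.clip(np.hstack([p,q])[:,:,::-1]*1.7,0,255).astype(np.uint8))
g=cv2.cvtColor(t['img'],cv2.COLOR_RGB2GRAY)
print(g[202,285:352].tolist())
E
```

```text
[[-0.01, -0.99, 0.12], [-1.0, 0.0, -0.02], [0.02, -0.12, -0.99]] (np.float64(317.484133471812), np.float64(408.1194225098875)) (np.float64(230.00804838286757), np.float64(139.6327061048277))
fin top [215.685 191.06 ] [231.81 202.81]
0.09 ((578.090576171875, 251.9083251953125), (15.472654342651367, 45.079994201660156), 29.709266662597656)
0.07 ((580.8822631835938, 256.24835205078125), (15.749616622924805, 45.886966705322266), 29.70903778076172)
fin scene [376.435 167.81 ] [384.685 191.81 ]
bar top ((566.3956298828125, -297.01409912109375), (87.92911529541016, 15.992785453796387), 27.146900177001953)
lid top ((566.57373046875, -297.4449157714844), 63.874794006347656) ((566.3785400390625, -297.304931640625), (125.39396667480469, 126.26030731201172), 22.412973403930664)
bar scene ((579.4471435546875, -303.9132995605469), (99.54710388183594, 29.639307022094727), 26.9114990234375)
lid scene ((572.8154907226562, -300.4386291503906), 66.31381225585938) ((572.7824096679688, -302.44598388671875), (115.99297332763672, 126.3403549194336), 47.073665618896484)
[113, 116, 122, 76, 24, 34, 40, 45, 39, 25, 105, 41, 43, 124, 122, 82, 71, 81, 80, 80, 80, 80, 79, 80, 80, 79, 89, 92, 91, 92, 91, 91, 91, 93, 91, 89, 90, 91, 90, 91, 91, 91, 91, 91, 91, 90, 91, 92, 98, 52, 46, 39, 122, 123, 72, 29, 80, 74, 44, 45, 49, 49, 46, 34, 84, 120, 115]
```

View pics/c1.png

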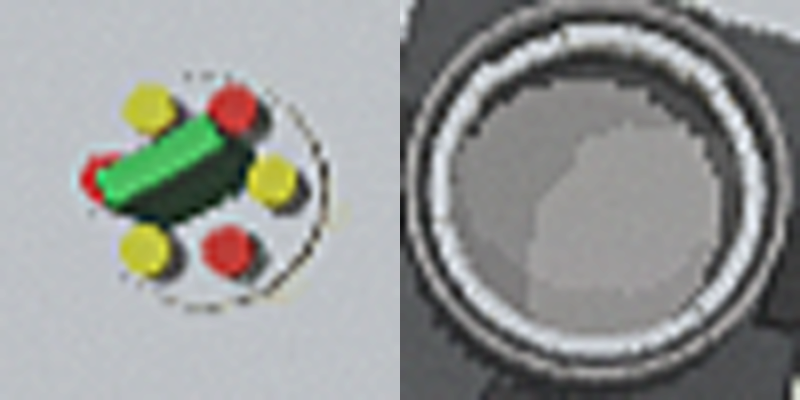

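The left crop shows the white disc with a green fin, fin top centre at about (225,196) in the image, so this is the carrier meant. The right crop shows the canister rim ring and the white thread ring, both centred near (318.5,201).

```bash
cat >> h.py <<'E'
def pose():
    st=sensors.get_state(); M=Rot.from_quat(st['eef_rot']).as_matrix(); return np.array(st['tool_pos']),M,np.degrees(np.arctan2(M[1,0],M[0,0])),st
def plan(P,yaw,n,start=None):
    """rows to go from start (pos,yaw; default current) to P (m), yaw (deg world of tool x), keeping tool vertical"""
    p0,M,y0,st=pose()
    if start is None:
        tilt=np.degrees(np.arccos(-M[2,2])); print('now',p0.round(4),round(y0,1),'tilt',round(tilt,2))
    else: p0,y0=np.array(start[0]),start[1]
    dy=(yaw-y0+180)%360-180; d=(np.array(P)-p0)/n*100; rows=[]
    for i in range(n):
        a=np.radians(y0+dy*i/n); X=np.array([np.cos(a),np.sin(a),0]);Y=np.array([np.sin(a),-np.cos(a),0])
        rows.append([[round(float(d@X),2),round(float(d@Y),2),round(float(-d[2]),2)],[0,0,round(-dy/n,2)]])
    print(str(rows).replace(' ',''))
E
python3 - <<'E'
from h import *
t=snap('top'); k=8
g=cv2.cvtColor(t['img'],cv2.COLOR_RGB2GRAY).astype(np.float32)
c0=ray(t,318.5,201,.115)
for it in range(2):
  for nm,z,lo,hi in(('rim',.115,.058,.067),('thr',.108,.046,.0565)):
    pts=[]
    for a in np.radians(np.arange(0,360,4)):
        rr=np.arange(lo,hi,.0004); uv=np.array([proj(t,[c0[0]+q*np.cos(a),c0[1]+q*np.sin(a),z]) for q in rr],np.float32)
        v=cv2.remap(g,uv[:,0].copy(),uv[:,1].copy(),1)[:,0]; q=rr[v.argmax()]
        pts.append([c0[0]+q*np.cos(a),c0[1]+q*np.sin(a)])
    E_=cv2.fitEllipse(np.array(pts,np.float32)*1000); print(nm,E_)
  c0=np.array([*E_[0],115])/1000
plan([.5,-.2,.26],70,10); plan([.578,.252,.2],119.7,10,([.5,-.2,.26],70))
E
```

```text
rim ((565.5546875, -3.079115867614746), (123.27448272705078, 124.08799743652344), 162.31307983398438)
thr ((564.861083984375, -2.9169321060180664), (104.64498138427734, 106.08126068115234), 0.482925146818161)
rim ((565.7750244140625, -2.9576780796051025), (124.01492309570312, 124.11943817138672), 69.60012817382812)
thr ((564.9110717773438, -2.812783718109131), (104.80875396728516, 106.25292205810547), 178.60995483398438)
now [ 0.1756 -0.5997  0.2575] 16.3 tilt 0.02
[[[4.24,-2.92,-0.02],[0,0,np.float64(-5.37)]],[[4.49,-2.52,-0.02],[0,0,np.float64(-5.37)]],[[4.71,-2.08,-0.02],[0,0,np.float64(-5.37)]],[[4.88,-1.63,-0.02],[0,0,np.float64(-5.37)]],[[5.01,-1.17,-0.02],[0,0,np.float64(-5.37)]],[[5.1,-0.7,-0.02],[0,0,np.float64(-5.37)]],[[5.14,-0.22,-0.02],[0,0,np.float64(-5.37)]],[[5.14,0.27,-0.02],[0,0,np.float64(-5.37)]],[[5.09,0.75,-0.02],[0,0,np.float64(-5.37)]],[[5.0,1.22,-0.02],[0,0,np.float64(-5.37)]]]
[[[4.51,-0.81,0.6],[0,0,-4.97]],[[4.57,-0.42,0.6],[0,0,-4.97]],[[4.59,-0.02,0.6],[0,0,-4.97]],[[4.57,0.38,0.6],[0,0,-4.97]],[[4.52,0.77,0.6],[0,0,-4.97]],[[4.44,1.16,0.6],[0,0,-4.97]],[[4.32,1.54,0.6],[0,0,-4.97]],[[4.17,1.91,0.6],[0,0,-4.97]],[[3.99,2.26,0.6],[0,0,-4.97]],[[3.78,2.6,0.6],[0,0,-4.97]]]
```

Mouth ≈ (0.5655, -0.003), consistent for both rings and with the stated sizes.

Call:
{"op": "step_arm", "data": {
  "steps": [
    [[4.2,-2.9,0],[0,0,-5.4]],
    [[4.5,-2.5,0],[0,0,-5.4]],
    [[4.7,-2.1,0],[0,0,-5.4]],
    [[4.9,-1.6,0],[0,0,-5.4]],
    [[5.0,-1.2,0],[0,0,-5.4]],
    [[5.1,-0.7,0],[0,0,-5.4]],
    [[5.1,-0.2,0],[0,0,-5.4]],
    [[5.1,0.3,0],[0,0,-5.4]],
    [[5.1,0.7,0],[0,0,-5.4]],
    [[5.0,1.2,0],[0,0,-5.4]]
  ],
  "claw": 0.3,
  "grip_force": 15
}}

```text
clock: 1.6
tool_pos: [0.4991, -0.1991, 0.2579]
eef_rot: [0.817, 0.577, 0.0, 0.0]
contact_force: [-0.1, -0.5, 0.1]
opening: 0.654
finger_force: 0.0
```

Call:
{"op": "step_arm", "data": {
  "steps": [
    [[4.5,-0.8,0.5],[0,0,-5]],
    [[4.6,-0.4,0.5],[0,0,-5]],
    [[4.6,0,0.5],[0,0,-5]],
    [[4.6,0.4,0.5],[0,0,-5]],
    [[4.5,0.8,0.5],[0,0,-5]],
    [[4.4,1.2,0.5],[0,0,-5]],
    [[4.3,1.5,0.5],[0,0,-5]],
    [[4.2,1.9,0.5],[0,0,-5]],
    [[4,2.3,0.5],[0,0,-5]],
    [[3.8,2.6,0.5],[0,0,-5]],
    [[0,0,0],[0,0,0]]
  ]
}}

```text
clock: 2.98
tool_pos: [0.5728, 0.2577, 0.2075]
eef_rot: [0.495, 0.869, 0.002, -0.001]
contact_force: [-0.2, 0.5, -0.6]
opening: 0.648
finger_force: 0.0
```

```bash
sed -i 's/round(-dy\/n,2)/round(float(-dy\/n),2)/' h.py; python3 - <<'E'
from h import *
plan([.578,.252,.11],119.7,4)
print(pose()[3]['opening'])
t=snap('top'); e=snap('scene')
w=np.hstack([cv2.resize(t['img'][170:240,190:260],(400,400)),cv2.resize(e['img'][140:210,345:415],(400,400))])
cv2.imwrite('pics/c2.png',np.clip(w[:,:,::-1]*1.7,0,255).astype(np.uint8))
E
```

```text
now [0.5728 0.2577 0.2075] 120.7 tilt 0.24
[[[-0.19,0.04,2.44],[0,0,0.24]],[[-0.19,0.04,2.44],[0,0,0.24]],[[-0.19,0.04,2.44],[0,0,0.24]],[[-0.19,0.04,2.44],[0,0,0.24]]]
0.6483186017238725
```

Call:
{"op": "step_arm", "data": {
  "steps": [
    [[-0.2,0,2.5],[0,0,0.3]],
    [[-0.2,0.1,3],[0,0,0.3]],
    [[-0.2,0,3],[0,0,0.3]],
    [[-0.2,0.1,2.5],[0,0,0]],
    [[0,0,1.9],[0,0,0]],
    [[0,0,0],[0,0,0]]
  ]
}}

```text
clock: 3.82
tool_pos: [0.579, 0.245, 0.0776]
eef_rot: [0.505, 0.863, -0.001, -0.0]
contact_force: [-0.1, 0.6, -0.1]
opening: 0.653
finger_force: 0.0
```

```bash
python3 - <<'E'
from h import *
plan([.578,.252,.078],119.7,1)
t=snap('top'); e=snap('scene')
w=np.hstack([cv2.resize(t['img'][170:240,190:260],(400,400)),cv2.resize(e['img'][140:210,345:415],(400,400))])
cv2.imwrite('pics/c3.png',np.clip(w[:,:,::-1]*1.7,0,255).astype(np.uint8))
E
```

```text
now [0.579  0.245  0.0776] 119.3 tilt 0.17
[[[0.66,0.25,-0.04],[0,0,-0.35]]]
```

View pics/c3.png

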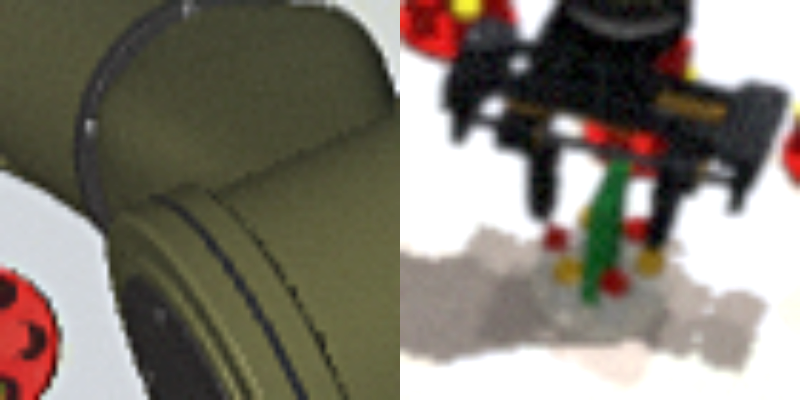

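The fin (scene crop, about (605,230)) stands between the two open fingers. I'll correct by 7 mm along the fin, then close.

Call:
{"op": "step_arm", "data": {
  "steps": [
    [[0.6,0.25,0],[0,0,-0.4]],
    [[0,0,0],[0,0,0]],
    [[0,0,0],[0,0,0]]
  ]
}}

```text
clock: 4.3
tool_pos: [0.5789, 0.2534, 0.0791]
eef_rot: [0.501, 0.865, 0.0, 0.0]
contact_force: [-0.3, 0.3, -0.0]
opening: 0.652
finger_force: 0.0
```

Call:
{"op": "step_arm", "data": {
  "steps": [
    [[0,0,0],[0,0,0]],
    [[0,0,0],[0,0,0]],
    [[0,0,0],[0,0,0]],
    [[0,0,0],[0,0,0]]
  ],
  "claw": -1,
  "grip_force": 20
}}

```text
clock: 4.8
tool_pos: [0.5788, 0.2531, 0.0787]
eef_rot: [0.501, 0.865, -0.0, 0.0]
contact_force: [-0.2, -1.2, -0.6]
opening: 0.221
finger_force: 0.0
```

Call:
{"op": "step_arm", "data": {
  "steps": [
    [[0,0,-1],[0,0,0]],
    [[0,0,-2],[0,0,0]],
    [[0,0,-3],[0,0,0]],
    [[0,0,-3],[0,0,0]],
    [[0,0,-3],[0,0,0]],
    [[0,0,-2],[0,0,0]],
    [[0,0,0],[0,0,0]]
  ]
}}

```text
clock: 5.68
tool_pos: [0.5797, 0.2539, 0.2215]
eef_rot: [0.501, 0.865, 0.002, 0.001]
contact_force: [0.2, -0.4, -2.1]
opening: 0.158
finger_force: 20.0
```

```bash
python3 - <<'E'
from h import *
plan([.5655,-.003,.215],70,9)
st=pose()[3]; print(st['opening']*88,st['finger_force'],st['contact_force'])
e=snap('scene')
c=blob(e,(40,110,35),(85,255,255),(330,100,430,200)); print(c.min(0),c.max(0),proj(e,pose()[0]))
E
```

```text
now [0.5797 0.2539 0.2215] 119.8 tilt 0.27
[[[-2.4,-1.56,0.07],[0,0,5.53]],[[-2.54,-1.32,0.07],[0,0,5.53]],[[-2.65,-1.07,0.07],[0,0,5.53]],[[-2.74,-0.81,0.07],[0,0,5.53]],[[-2.81,-0.54,0.07],[0,0,5.53]],[[-2.85,-0.26,0.07],[0,0,5.53]],[[-2.86,0.01,0.07],[0,0,5.53]],[[-2.84,0.29,0.07],[0,0,5.53]],[[-2.8,0.56,0.07],[0,0,5.53]]]
13.896472268595087 19.96949506632518 [ 0.22367254 -0.42125401 -2.05999966]
[380.31 135.56] [387.935 161.31 ] (np.float64(385.13921914855484), np.float64(140.21232176021954))
```

Call:
{"op": "step_arm", "data": {
  "steps": [
    [[-2.4,-1.6,0],[0,0,5.5]],
    [[-2.5,-1.3,0],[0,0,5.5]],
    [[-2.7,-1.1,0],[0,0,5.5]],
    [[-2.7,-0.8,0],[0,0,5.5]],
    [[-2.8,-0.5,0],[0,0,5.5]],
    [[-2.8,-0.3,0],[0,0,5.5]],
    [[-2.9,0,0],[0,0,5.5]],
    [[-2.8,0.3,0],[0,0,5.5]],
    [[-2.8,0.5,0],[0,0,5.5]],
    [[0,0,0],[0,0,0]],
    [[0,0,0],[0,0,0]]
  ]
}}

```text
clock: 7.1
tool_pos: [0.5643, -0.0024, 0.2188]
eef_rot: [0.818, 0.576, 0.0, -0.0]
contact_force: [0.0, 0.9, -1.8]
opening: 0.159
finger_force: 20.0
```

```bash
python3 - <<'E'
from h import *
plan([.5655,-.003,.1],70,1); p=pose()[0]
e=snap('scene')
c=blob(e,(40,110,35),(85,255,255),(280,120,370,220)); print(c.min(0),c.max(0),proj(e,p),[proj(e,p+[0,0,d])for d in(.012,.005)])
w=cv2.resize(e['img'][130:240,265:375],(550,550))
cv2.imwrite('pics/c4.png',np.clip(w[:,:,::-1]*1.7,0,255).astype(np.uint8))
E
```

```text
now [ 0.5643 -0.0024  0.2188] 70.3 tilt 0.07
[[[-0.01,0.14,11.88],[0,0,0.33]]]
[311.435 169.81 ] [326.06  191.435] (np.float64(318.718582161256), np.float64(171.9565039590498)) [(np.float64(318.6899383454607), np.float64(168.8607976704122)), (np.float64(318.7066898536748), np.float64(170.67123206550914))]
```

View pics/c4.png

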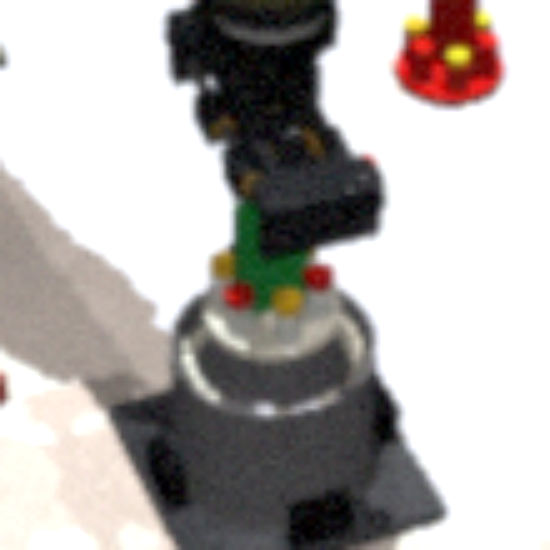

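The carrier hangs upright over the mouth; its disc is at about (275,330) in the crop, which is centred on the canister. Now lowering.

Call:
{"op": "step_arm", "data": {
  "steps": [
    [[0,0.1,1],[0,0,0]],
    [[0,0,1.5],[0,0,0]],
    [[0,0,1.5],[0,0,0]],
    [[0,0,1.5],[0,0,0]],
    [[0,0,1.5],[0,0,0]],
    [[0,0,1.5],[0,0,0]],
    [[0,0,1.5],[0,0,0]],
    [[0,0,0.8],[0,0,0]],
    [[0,0,0],[0,0,0]]
  ]
}}

```text
clock: 8.28
tool_pos: [0.5648, -0.0034, 0.1101]
eef_rot: [0.818, 0.576, -0.0, -0.0]
contact_force: [0.1, 0.7, -0.1]
opening: 0.153
finger_force: 20.0
```

Call:
{"op": "step_arm", "data": {
  "steps": [
    [[0,0,0.4],[0,0,0]],
    [[0,0,0],[0,0,0]]
  ]
}}

```text
clock: 8.52
tool_pos: [0.5652, -0.0034, 0.1068]
eef_rot: [0.818, 0.576, 0.0, 0.0]
contact_force: [0.3, 0.1, -1.6]
opening: 0.159
finger_force: 20.0
```

Call:
{"op": "step_arm", "data": {
  "steps": [
    [[0,0,0.3],[0,0,0]],
    [[0,0,0],[0,0,0]]
  ]
}}

```text
clock: 8.78
tool_pos: [0.565, -0.0034, 0.1036]
eef_rot: [0.818, 0.576, -0.0, 0.0]
contact_force: [0.3, 0.4, -0.8]
opening: 0.161
finger_force: 20.0
```

Call:
{"op": "step_arm", "data": {
  "steps": [
    [[0,0,0.3],[0,0,0]],
    [[0,0,0],[0,0,0]]
  ]
}}

```text
clock: 9.02
tool_pos: [0.5656, -0.0034, 0.1024]
eef_rot: [0.818, 0.576, 0.001, 0.001]
contact_force: [-3.0, -0.4, 12.1]
opening: 0.156
finger_force: 20.0
```

Call:
{"op": "step_arm", "data": {
  "steps": [
    [[0,0,0.3],[0,0,0]],
    [[0,0,0],[0,0,0]]
  ]
}}

```text
clock: 9.28
tool_pos: [0.5657, -0.0031, 0.1007]
eef_rot: [0.818, 0.576, 0.001, 0.001]
contact_force: [-6.0, -0.6, 23.1]
opening: 0.153
finger_force: 20.0
```

Call:
{"op": "step_arm", "data": {
  "steps": [
    [[0,0,-0.3],[0,0,0]],
    [[0,0,0],[0,0,0]]
  ]
}}

```text
clock: 9.52
tool_pos: [0.5652, -0.0034, 0.1008]
eef_rot: [0.818, 0.576, 0.0, 0.0]
contact_force: [-0.8, 0.4, -1.9]
opening: 0.158
finger_force: 20.0
```

Call:
{"op": "step_arm", "data": {
  "steps": [
    [[0,0,0],[0,0,0]],
    [[0,0,0],[0,0,0]],
    [[0,0,0],[0,0,0]]
  ],
  "claw": -0.3
}}

```text
clock: 9.9
tool_pos: [0.5651, -0.0033, 0.1005]
eef_rot: [0.818, 0.576, -0.0, -0.0]
contact_force: [-0.1, 1.1, 0.3]
opening: 0.355
finger_force: 0.0
```

Call:
{"op": "step_arm", "data": {
  "steps": [
    [[0,0,-1],[0,0,0]],
    [[0,0,-2],[0,0,0]],
    [[0,0,-3],[0,0,0]],
    [[0,0,-3],[0,0,0]],
    [[0,0,-3],[0,0,0]],
    [[0,0,0],[0,0,0]]
  ]
}}

```text
clock: 10.65
tool_pos: [0.5666, -0.0031, 0.2234]
eef_rot: [0.818, 0.576, 0.002, 0.001]
contact_force: [0.1, -0.5, -0.2]
opening: 0.349
finger_force: 0.0
```

```bash
python3 - <<'E'
from h import *
plan([.566,-.297,.2],27.1,11)
e=snap('scene')
w=cv2.resize(e['img'][130:240,265:375],(550,550))
cv2.imwrite('pics/c5.png',np.clip(w[:,:,::-1]*1.7,0,255).astype(np.uint8))
E
```

```text
now [ 0.5666 -0.0031  0.2234] 70.3 tilt 0.32
[[[-2.52,0.9,0.21],[0,0,3.93]],[[-2.45,1.07,0.21],[0,0,3.93]],[[-2.37,1.23,0.21],[0,0,3.93]],[[-2.28,1.39,0.21],[0,0,3.93]],[[-2.18,1.54,0.21],[0,0,3.93]],[[-2.07,1.69,0.21],[0,0,3.93]],[[-1.95,1.83,0.21],[0,0,3.93]],[[-1.82,1.96,0.21],[0,0,3.93]],[[-1.68,2.08,0.21],[0,0,3.93]],[[-1.54,2.19,0.21],[0,0,3.93]],[[-1.38,2.29,0.21],[0,0,3.93]]]
```

View pics/c5.png

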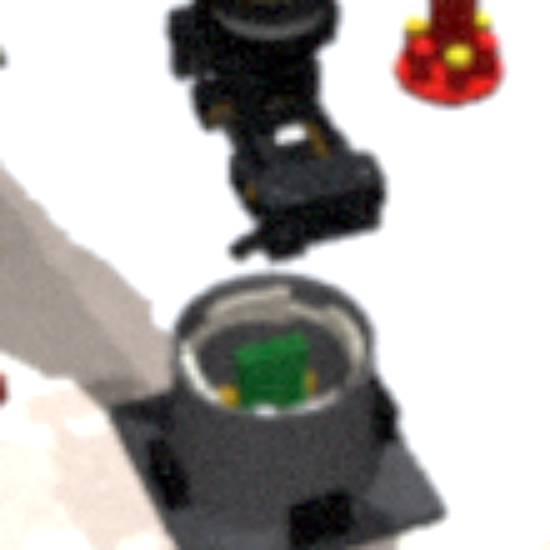

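Carrier stands upright inside; the fin is at about (272,365) in the crop, near the middle. Next, the lid.

Call:
{"op": "step_arm", "data": {
  "steps": [
    [[-2.5,0.9,0.2],[0,0,3.9]],
    [[-2.4,1.1,0.2],[0,0,3.9]],
    [[-2.4,1.2,0.2],[0,0,3.9]],
    [[-2.3,1.4,0.2],[0,0,3.9]],
    [[-2.2,1.5,0.2],[0,0,3.9]],
    [[-2.1,1.7,0.2],[0,0,3.9]],
    [[-1.9,1.8,0.2],[0,0,3.9]],
    [[-1.8,2.0,0.2],[0,0,3.9]],
    [[-1.7,2.1,0.2],[0,0,3.9]],
    [[-1.5,2.2,0.2],[0,0,3.9]],
    [[-1.4,2.3,0.2],[0,0,3.9]],
    [[0,0,0],[0,0,0]]
  ],
  "claw": 0
}}

```text
clock: 12.2
tool_pos: [0.5649, -0.3008, 0.1983]
eef_rot: [0.972, 0.234, -0.001, 0.001]
contact_force: [0.8, 0.1, 0.2]
opening: 0.5
finger_force: 0.0
```

Call:
{"op": "step_arm", "data": {
  "steps": [
    [[0,0,3],[0,0,0]],
    [[0,0,3],[0,0,0]],
    [[0,0,3],[0,0,0]],
    [[0,0,0],[0,0,0]],
    [[0,0,0],[0,0,0]]
  ]
}}

```text
clock: 12.82
tool_pos: [0.5667, -0.2968, 0.1098]
eef_rot: [0.971, 0.237, 0.001, 0.0]
contact_force: [0.8, 0.6, -0.1]
opening: 0.497
finger_force: 0.0
```

```bash
python3 - <<'E'
from h import *
plan([.566,-.297,.063],27.1,1); print(pose()[3]['q'])
E
```

```text
now [ 0.5667 -0.2968  0.1098] 27.5 tilt 0.09
[[[-0.07,-0.01,4.68],[0,0,0.37]]]
[ 0.50539082  0.89771316 -0.1753974   1.62921985  0.2314721   0.63351476
 -0.88344342]
```

Call:
{"op": "step_arm", "data": {
  "steps": [
    [[-0.1,0,2],[0,0,0.4]],
    [[0,0,2],[0,0,0]],
    [[0,0,0.6],[0,0,0]],
    [[0,0,0],[0,0,0]]
  ]
}}

```text
clock: 13.32
tool_pos: [0.5644, -0.2976, 0.0618]
eef_rot: [0.972, 0.234, -0.001, -0.0]
contact_force: [0.4, -0.3, 0.2]
opening: 0.502
finger_force: 0.0
```

Call:
{"op": "step_arm", "data": {
  "steps": [
    [[0,0,0],[0,0,0]],
    [[0,0,0],[0,0,0]],
    [[0,0,0],[0,0,0]],
    [[0,0,0],[0,0,0]],
    [[0,0,0],[0,0,0]]
  ],
  "claw": -1,
  "grip_force": 30
}}

```text
clock: 13.95
tool_pos: [0.5653, -0.2983, 0.0632]
eef_rot: [0.972, 0.233, 0.0, 0.001]
contact_force: [1.2, -2.0, 3.2]
opening: 0.179
finger_force: 30.0
```

Call:
{"op": "step_arm", "data": {
  "steps": [
    [[0,0,-1],[0,0,0]],
    [[0,0,-2],[0,0,0]],
    [[0,0,-3],[0,0,0]],
    [[0,0,-3],[0,0,0]],
    [[0,0,-3],[0,0,0]],
    [[0,0,-1.5],[0,0,0]],
    [[0,0,0],[0,0,0]]
  ]
}}

```text
clock: 14.82
tool_pos: [0.5653, -0.2979, 0.199]
eef_rot: [0.972, 0.234, 0.001, 0.001]
contact_force: [0.2, -0.0, -3.7]
opening: 0.186
finger_force: 30.0
```

```bash
python3 - <<'E'
from h import *
t=snap('top'); e=snap('scene')
p=pose()[0]; print(p)
c=blob(e,(98,130,40),(118,255,255),(190,180,310,300)); C=wpoly(e,c,p[2]-.026); print('flange in scene',cv2.fitEllipse(C*1000))
plan([.5655,-.003,p[2]],27.1,10)
E
```

```text
[ 0.56408572 -0.29750066  0.19688251]
flange in scene ((576.00341796875, -297.5456848144531), (105.3417739868164, 125.43531799316406), 36.01561737060547)
now [ 0.5641 -0.2975  0.1969] 27.0 tilt 0.11
[[[1.35,-2.62,-0.0],[0,0,-0.01]],[[1.35,-2.62,-0.0],[0,0,-0.01]],[[1.35,-2.62,-0.0],[0,0,-0.01]],[[1.35,-2.62,-0.0],[0,0,-0.01]],[[1.35,-2.62,-0.0],[0,0,-0.01]],[[1.35,-2.62,-0.0],[0,0,-0.01]],[[1.35,-2.62,-0.0],[0,0,-0.01]],[[1.35,-2.62,-0.0],[0,0,-0.01]],[[1.35,-2.62,-0.0],[0,0,-0.01]],[[1.35,-2.62,-0.0],[0,0,-0.01]]]
```

Call:
{"op": "step_arm", "data": {
  "steps": [
    [[1.3,-2.6,0],[0,0,0]],
    [[1.3,-2.6,0],[0,0,0]],
    [[1.3,-2.6,0],[0,0,0]],
    [[1.4,-2.6,0],[0,0,0]],
    [[1.3,-2.6,0],[0,0,0]],
    [[1.3,-2.6,0],[0,0,0]],
    [[1.4,-2.6,0],[0,0,0]],
    [[1.3,-2.6,0],[0,0,0]],
    [[1.3,-2.6,0],[0,0,0]],
    [[1.4,-2.6,0],[0,0,0]],
    [[0,0,0],[0,0,0]],
    [[0,0,0],[0,0,0]]
  ]
}}

```text
clock: 16.42
tool_pos: [0.5646, -0.0068, 0.1968]
eef_rot: [0.972, 0.233, -0.001, 0.0]
contact_force: [0.1, 0.3, -3.7]
opening: 0.174
finger_force: 30.0
```

```bash
python3 - <<'E'
from h import *
e=snap('scene')
p=pose()[0]; print(p)
plan([.5642,-.0037,.16],27,1)
w=cv2.resize(e['img'][130:240,265:375],(550,550))
cv2.imwrite('pics/c6.png',np.clip(w[:,:,::-1]*1.7,0,255).astype(np.uint8))
E
```

```text
[ 0.56473696 -0.00735614  0.19699809]
now [ 0.5647 -0.0074  0.197 ] 26.9 tilt 0.12
[[[0.12,-0.35,3.7],[0,0,-0.07]]]
```

View pics/c6.png

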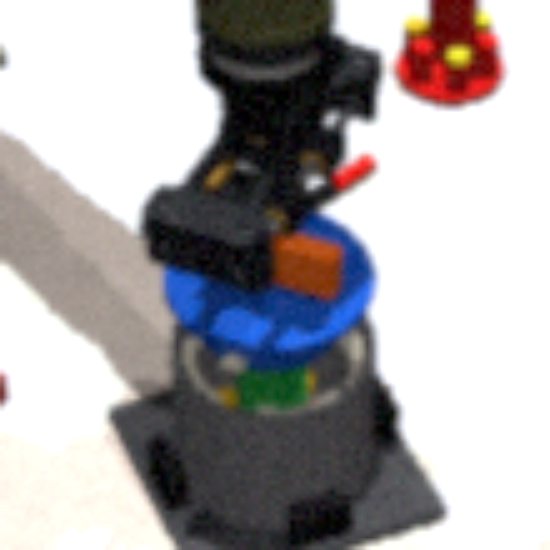

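The lid hangs level over the mouth; flange centre is about (270,285) in the crop, above the canister axis. Now lowering it.

Call:
{"op": "step_arm", "data": {
  "steps": [
    [[0.1,-0.4,0.8],[0,0,0]],
    [[0,0,0.8],[0,0,0]],
    [[0,0,0.8],[0,0,0]],
    [[0,0,0.5],[0,0,0]],
    [[0,0,0],[0,0,0]]
  ]
}}

```text
clock: 17.1
tool_pos: [0.564, -0.0018, 0.1682]
eef_rot: [0.972, 0.234, -0.0, -0.0]
contact_force: [0.1, -0.3, -3.4]
opening: 0.178
finger_force: 30.0
```

Call:
{"op": "step_arm", "data": {
  "steps": [
    [[0,0,0.4],[0,0,0]],
    [[0,0,0],[0,0,0]]
  ]
}}

```text
clock: 17.35
tool_pos: [0.5643, -0.0018, 0.1646]
eef_rot: [0.972, 0.234, -0.0, 0.0]
contact_force: [0.2, -1.0, -3.7]
opening: 0.176
finger_force: 30.0
```

Call:
{"op": "step_arm", "data": {
  "steps": [
    [[0,0,0.3],[0,0,0]],
    [[0,0,0],[0,0,0]]
  ]
}}

```text
clock: 17.6
tool_pos: [0.5646, -0.002, 0.1617]
eef_rot: [0.972, 0.233, 0.0, 0.0]
contact_force: [1.3, -0.8, -2.6]
opening: 0.178
finger_force: 30.0
```

Call:
{"op": "step_arm", "data": {
  "steps": [
    [[0,0.15,0.2],[0,0,0]],
    [[0,0,0],[0,0,0]]
  ]
}}

```text
clock: 17.85
tool_pos: [0.5647, -0.0031, 0.1594]
eef_rot: [0.972, 0.234, -0.0, -0.0]
contact_force: [0.2, -0.5, -3.4]
opening: 0.18
finger_force: 30.0
```

Call:
{"op": "step_arm", "data": {
  "steps": [
    [[0,0,0.2],[0,0,0]],
    [[0,0,0],[0,0,0]]
  ]
}}

```text
clock: 18.1
tool_pos: [0.5648, -0.003, 0.1575]
eef_rot: [0.972, 0.234, -0.0, -0.0]
contact_force: [-0.5, -1.4, -3.1]
opening: 0.177
finger_force: 30.0
```

Call:
{"op": "step_arm", "data": {
  "steps": [
    [[0,0,0.3],[0,0,0]],
    [[0,0,0],[0,0,0]]
  ]
}}

```text
clock: 18.35
tool_pos: [0.5648, -0.0031, 0.1544]
eef_rot: [0.972, 0.234, -0.0, -0.0]
contact_force: [0.0, 0.2, -2.9]
opening: 0.179
finger_force: 30.0
```

Call:
{"op": "step_arm", "data": {
  "steps": [
    [[0,0,0.2],[0,0,0]],
    [[0,0,0],[0,0,0]]
  ]
}}

```text
clock: 18.6
tool_pos: [0.5649, -0.0031, 0.1526]
eef_rot: [0.972, 0.234, -0.0, 0.0]
contact_force: [-0.4, 0.5, -2.4]
opening: 0.181
finger_force: 30.0
```

Call:
{"op": "step_arm", "data": {
  "steps": [
    [[0,0,0.15],[0,0,0]],
    [[0,0,0],[0,0,0]]
  ]
}}

```text
clock: 18.85
tool_pos: [0.5651, -0.0031, 0.1513]
eef_rot: [0.972, 0.234, 0.0, 0.0]
contact_force: [-0.3, 0.0, -3.1]
opening: 0.177
finger_force: 30.0
```

Call:
{"op": "step_arm", "data": {
  "steps": [
    [[0,0,0.15],[0,0,0]],
    [[0,0,0],[0,0,0]]
  ]
}}

```text
clock: 19.1
tool_pos: [0.5651, -0.0031, 0.1512]
eef_rot: [0.972, 0.234, 0.0, 0.0]
contact_force: [-3.2, -1.3, 9.7]
opening: 0.175
finger_force: 30.0
```

Lid seated at 10 mm (landed directly in a thread start). The last joint has too little clockwise range left, so I'll let go, check that the lid stays, and regrasp half a turn round.

Call:
{"op": "step_arm", "data": {
  "steps": [
    [[0,0,-0.15],[0,0,0]],
    [[0,0,0],[0,0,0]],
    [[0,0,0],[0,0,0]]
  ],
  "claw": 0
}}

```text
clock: 19.48
tool_pos: [0.5651, -0.0031, 0.1511]
eef_rot: [0.972, 0.234, 0.0, 0.0]
contact_force: [-1.3, 0.6, -0.1]
opening: 0.489
finger_force: 0.0
```

Call:
{"op": "step_arm", "data": {
  "steps": [
    [[0,0,-2],[0,0,0]],
    [[0,0,-3],[0,0,0]],
    [[0,0,-1],[0,0,-10]],
    [[0,0,0],[0,0,-10]],
    [[0,0,0],[0,0,-10]],
    [[0,0,0],[0,0,-10]],
    [[0,0,0],[0,0,-10]],
    [[0,0,0],[0,0,-10]],
    [[0,0,0],[0,0,-10]],
    [[0,0,0],[0,0,-10]],
    [[0,0,0],[0,0,-10]]
  ]
}}

```text
clock: 20.85
tool_pos: [0.565, -0.0033, 0.211]
eef_rot: [0.52, 0.854, -0.0, -0.0]
contact_force: [1.8, -0.1, -0.4]
opening: 0.499
finger_force: 0.0
```

Call:
{"op": "step_arm", "data": {
  "steps": [
    [[0,0,0],[0,0,-10]],
    [[0,0,0],[0,0,-10]],
    [[0,0,0],[0,0,-10]],
    [[0,0,0],[0,0,-10]],
    [[0,0,0],[0,0,-10]],
    [[0,0,0],[0,0,-10]],
    [[0,0,0],[0,0,-10]],
    [[0,0,0],[0,0,-10]],
    [[0,0,0],[0,0,-10]],
    [[0,0,0],[0,0,0]],
    [[0,0,0],[0,0,0]]
  ]
}}

```text
clock: 22.22
tool_pos: [0.5649, -0.0032, 0.2111]
eef_rot: [-0.232, 0.973, -0.0, -0.0]
contact_force: [-0.2, -0.2, -0.2]
opening: 0.497
finger_force: 0.0
```

```bash
python3 - <<'E'
from h import *
e=snap('scene')
plan([.5655,-.003,.151],207,1); print(pose()[3]['q'])
w=cv2.resize(e['img'][130:240,265:375],(550,550))
cv2.imwrite('pics/c7.png',np.clip(w[:,:,::-1]*1.7,0,255).astype(np.uint8))
c=blob(e,(98,130,40),(118,255,255),(270,150,370,250)); 
for z in(.125,.128): print(cv2.fitEllipse(wpoly(e,cv2.convexHull(c)[:,0],z)*1000))
E
```

```text
now [ 0.5649 -0.0032  0.2111] -153.1 tilt 0.02
[[[-0.06,-0.01,6.01],[0,0,-0.12]]]
[ 0.47080727  0.85627138 -1.01412078  1.77526352  0.85261828  1.01973899
  1.15960613]
((569.6571044921875, -4.57950496673584), (124.04075622558594, 131.10739135742188), 42.24809646606445)
((572.0664672851562, -6.483175754547119), (123.67290496826172, 130.7185516357422), 42.24801254272461)
```

View pics/c7.png

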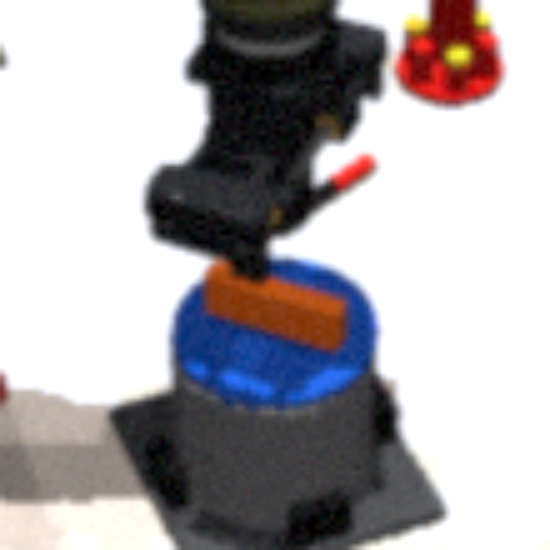

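The lid lies level in the mouth. Its flange-fit offset at z = 0.128 (6.5 mm) matches the bench case, so it sits at +10 mm: dropped into the start, not home. Now astride the bar with slight play, turning clockwise.

Call:
{"op": "step_arm", "data": {
  "steps": [
    [[-0.05,0,2],[0,0,0]],
    [[0,0,2],[0,0,0]],
    [[0,0,1.6],[0,0,0]],
    [[0,0,0],[0,0,0]]
  ]
}}

```text
clock: 22.78
tool_pos: [0.5644, -0.0031, 0.1533]
eef_rot: [-0.234, 0.972, 0.0, -0.002]
contact_force: [0.4, -0.4, 0.3]
opening: 0.499
finger_force: 0.0
```

Call:
{"op": "step_arm", "data": {
  "steps": [
    [[0,0,0],[0,0,0]],
    [[0,0,0],[0,0,0]],
    [[0,0,0],[0,0,5]],
    [[0,0,0],[0,0,5]],
    [[0,0,0],[0,0,5]],
    [[0,0,0],[0,0,5]],
    [[0,0,0],[0,0,5]],
    [[0,0,0],[0,0,5]],
    [[0,0,0],[0,0,5]],
    [[0,0,0],[0,0,5]]
  ],
  "claw": -0.52
}}

```text
clock: 24.02
tool_pos: [0.5657, -0.0026, 0.1558]
eef_rot: [0.114, 0.993, 0.0, 0.001]
contact_force: [0.2, -0.2, -2.0]
opening: 0.239
finger_force: 1.6
```

```bash
python3 - <<'E'
from h import *
p,M,y,st=pose(); print(p,y,st['moment'],st['contact_force'],st['opening']*88,st['q'])
E
```

```text
[ 0.56569485 -0.00261767  0.15579305] 166.86979156975522 [ 0.04351972 -0.15810389  0.08766554] [ 0.15647911 -0.22996284 -2.02460711] 20.993285630193363 [ 0.3686974   0.86829984 -0.79711673  1.8213686   0.83653046  0.82634125
  0.48276899]
```

Call:
{"op": "step_arm", "data": {
  "steps": [
    [[0,0,0],[0,0,5]],
    [[0,0,0],[0,0,5]],
    [[0,0,0],[0,0,5]],
    [[0,0,0],[0,0,5]],
    [[0,0,0],[0,0,0]]
  ]
}}

```text
clock: 24.65
tool_pos: [0.5656, -0.0028, 0.1557]
eef_rot: [0.283, 0.959, -0.0, 0.0]
contact_force: [0.3, 0.7, -0.0]
opening: 0.237
finger_force: 0.0
```

```bash
python3 - <<'E'
from h import *
p,M,y,st=pose(); print(p,y,st['moment'],st['contact_force'],st['opening']*88,st['q'])
E
```

```text
[ 0.5656491  -0.00276647  0.15574304] 147.0780787948896 [-0.0129635  -0.12212582 -0.01597075] [ 0.30941304  0.71067976 -0.0193664 ] 20.877057995679777 [ 0.32626284  0.84231409 -0.71155955  1.82356611  0.77054299  0.77569933
  0.19579367]
```

Call:
{"op": "step_arm", "data": {
  "steps": [
    [[0,0,0],[0,0,5]],
    [[0,0,0],[0,0,5]],
    [[0,0,0],[0,0,0]]
  ]
}}

```text
clock: 25.02
tool_pos: [0.5656, -0.0028, 0.1555]
eef_rot: [0.365, 0.931, 0.0, 0.0]
contact_force: [-1.8, 0.7, 0.0]
opening: 0.238
finger_force: 0.0
```

```bash
python3 - <<'E'
from h import *
p,M,y,st=pose(); print(p,y,st['moment'],st['contact_force'],st['opening']*88,st['q'])
E
```

```text
[ 0.56558545 -0.00278007  0.1555333 ] 137.151623437917 [ 0.02224965 -0.0729328   0.01239114] [-1.75603901  0.70942563  0.01945921] 20.950667313925905 [ 0.30367206  0.83065254 -0.66742048  1.8247578   0.7343292   0.75107814
  0.05511211]
```

Call:
{"op": "step_arm", "data": {
  "steps": [
    [[0,0,0],[0,0,4]],
    [[0,0,0],[0,0,4]],
    [[0,0,0],[0,0,0]]
  ]
}}

```text
clock: 25.4
tool_pos: [0.5655, -0.0031, 0.1553]
eef_rot: [0.428, 0.904, -0.0, 0.0]
contact_force: [0.4, -1.3, -0.4]
opening: 0.243
finger_force: 20.2
```

```bash
python3 - <<'E'
from h import *
p,M,y,st=pose(); print(p,y,st['moment'],st['contact_force'],st['finger_force'],st['opening']*88)
e=snap('scene')
c=blob(e,(98,130,40),(118,255,255),(270,150,370,250)); print(cv2.fitEllipse(wpoly(e,cv2.convexHull(c)[:,0],.123)*1000))
w=cv2.resize(e['img'][130:240,265:375],(550,550))
cv2.imwrite('pics/c8.png',np.clip(w[:,:,::-1]*1.7,0,255).astype(np.uint8))
E
```

```text
[ 0.56554678 -0.0031225   0.15533934] 129.29215614825497 [-0.29223776 -0.20524813  0.74145841] [ 0.35719674 -1.29160117 -0.43817429] 20.197082050144672 21.391127853260983
((570.9800415039062, -6.689930438995361), (124.27593994140625, 130.3843231201172), 47.41597366333008)
```

View pics/c8.png

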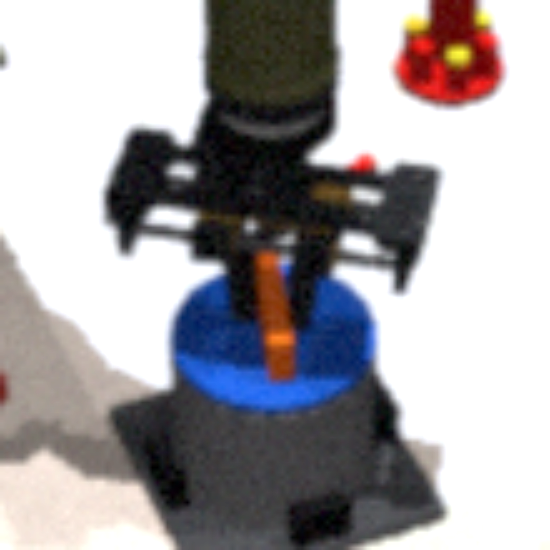

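Call:
{"op": "step_arm", "data": {
  "steps": [
    [[0,0,0],[0,0,3]],
    [[0,0,0],[0,0,0]],
    [[0,0,0],[0,0,0]]
  ]
}}

```text
clock: 25.82
tool_pos: [0.5656, -0.0031, 0.1553]
eef_rot: [0.452, 0.892, -0.0, 0.0]
contact_force: [0.6, -2.8, 0.1]
opening: 0.243
finger_force: 45.1
```

```bash
python3 - <<'E'
from h import *
p,M,y,st=pose(); print(p,y,st['moment'],st['contact_force'],st['finger_force'],st['opening']*88)
e=snap('scene')
c=blob(e,(98,130,40),(118,255,255),(270,150,370,250)); print(c.max(0)); print(cv2.fitEllipse(wpoly(e,cv2.convexHull(c)[:,0],.123)*1000))
old=cv2.imread('pics/c7.png');new=cv2.imread('pics/c8.png')
for im in(old,new):
    m=cv2.inRange(cv2.cvtColor(im,cv2.COLOR_BGR2HSV),(98,130,60),(118,255,255)); c=np.argwhere(m[:, 170:380]); print(c[:,0].max()/5)
E
```

```text
[ 0.56555221 -0.00309237  0.1553306 ] 126.22437426741992 [-0.57073837 -0.27006756  1.57135057] [ 0.56564347 -2.78471618  0.09471584] 45.092582143843174 21.393229769124535
[339.185 212.56 ]
((570.9312133789062, -6.844570159912109), (124.10558319091797, 129.92457580566406), 47.85993576049805)
81.6
82.8
```

The stop is reached (the moment rises with no turn), and the flange edge sank 1.2 px, which is about 5 mm. Backing off within the play and withdrawing.

Call:
{"op": "step_arm", "data": {
  "steps": [
    [[0,0,0],[0,0,-6]],
    [[0,0,0],[0,0,-6]],
    [[0,0,0],[0,0,0]]
  ]
}}

```text
clock: 26.25
tool_pos: [0.5654, -0.0025, 0.1552]
eef_rot: [0.36, 0.933, 0.001, -0.001]
contact_force: [-0.6, 0.0, -0.1]
opening: 0.239
finger_force: 0.0
```

Call:
{"op": "step_arm", "data": {
  "steps": [
    [[0,0,0],[0,0,0]],
    [[0,0,0],[0,0,0]],
    [[0,0,-1],[0,0,0]],
    [[0,0,-3],[0,0,0]],
    [[0,0,-4],[0,0,0]],
    [[0,0,-5],[0,0,0]],
    [[0,0,-5],[0,0,0]],
    [[0,0,0],[0,0,0]],
    [[0,0,0],[0,0,0]]
  ],
  "claw": 0
}}

```text
clock: 27.38
tool_pos: [0.565, -0.0031, 0.3351]
eef_rot: [0.358, 0.934, -0.0, -0.0]
contact_force: [-0.5, -0.4, 0.1]
opening: 0.5
finger_force: 0.0
```

```bash
python3 - <<'E'
from h import *
e=snap('scene')
c=blob(e,(98,130,40),(118,255,255),(270,150,370,250)); print(c.max(0)); print(cv2.fitEllipse(wpoly(e,cv2.convexHull(c)[:,0],.123)*1000))
w=cv2.resize(e['img'][170:240,285:355],(560,560),interpolation=2)
cv2.imwrite('pics/c9.png',np.clip(w[:,:,::-1]*1.7,0,255).astype(np.uint8))
E
```

```text
[339.06  212.435]
((570.926513671875, -6.941595554351807), (124.2483901977539, 130.55030822753906), 48.25498580932617)
```

View pics/c9.png

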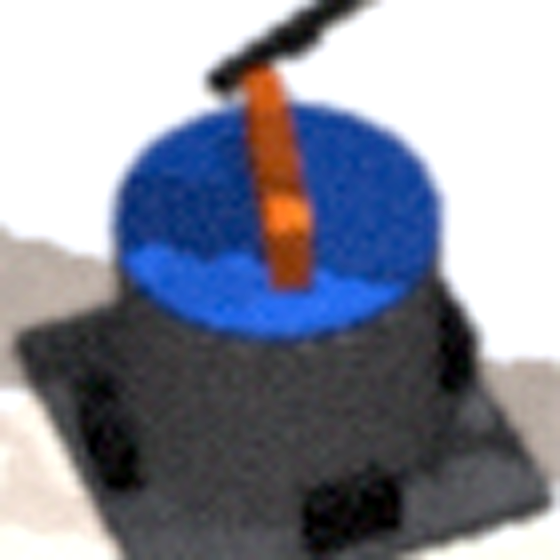

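The lid lies flat and flush on the rim, centred, and the gripper is clear. Handing in.

```bash
python3 -c "
from h import *
print(finish_job())"
```

```text
the job is handed in; nothing more can be done
None
```

The job is handed in at about 27 s of the 72 s limit, with no verdict returned: the carrier stands upright inside the canister and the lid is turned to its stop with the flange looking flush on the rim. The lid landed straight in a thread start, so I did not need to back it off anticlockwise.

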